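# Flip up the short stop and set the offcut to the long one

### The job

The stop board is to be used at its longer length: push the red lift handle of the stop next to the pine offcut up and back past its balance point, so that this counterweighted arm stays up by itself, and leave the second stop down. Then push the offcut along the bed under the raised arm until its end is against the second stop and its long side lies flat against the fence. Do it all by pushing with the fingertips or the outside of the fingers: take nothing between them, lift nothing, and leave the tape measure, the try square and the spring clamp where they are.

Things in the scene. Friction and masses are not known exactly. Their poses are not given: they have to be found in the camera images.
- board: Fixed plywood stop board, 121 mm deep, 400 mm long, bed 18 mm above the bench. Origin at bench level, mid-length; x points across it away from the robot, y along the fence to the robot's left. Bed from x = -0.053 to the fence's front face at x = +0.040, y = -0.20 to +0.20. Two identical flip stops stand on the fence, near stop at about y = +0.08, far stop at about y = +0.16.
- fence (a point): Top front edge of the aluminium fence, at mid-length. The fence is 25 mm thick, 40 mm high (top 58 mm above the bench) and runs the whole length of the board; axes as the board's.
- offcut: Loose pine offcut, 45 x 160 x 22 mm (x, y, z), about 0.1 kg, on the bed to the right of the near stop, some 5 to 25 mm off the fence and a little askew. Origin at the centre of its underside, y along its length. Home, its far long side touches the fence: its origin then lies at board x = +0.0175.
- offcut_end (a point): Centre of the offcut's left (+y) end face, the end that goes to the far stop.
- near_arm (a joint): Hinge of the near stop's arm, rad; axis parallel to the fence. 0 = down across the bed, barring the way; grows as the arm swings up and back over the fence, to a rubber buffer at 1.66. Counterweighted: below about 0.93 it falls back to 0, beyond that it falls on to 1.66 and stays. About 1 N at the handle moves it.
- near_grip (a point): Centre of the near stop's lift handle: red round bar, 18 mm thick, 56 mm long, parallel to the fence, on a bent stem that reaches it from behind. Arm down, it lies 78 mm in front of and 100 mm above the hinge axis, 178 mm above the bench; it circles that axis at 127 mm, so a push away from the robot makes it rise to 205 mm and go back. Fully raised it lies behind and above the axis.
- near_hinge (a point): Near stop's hinge axis, mid-width, 78 mm above the bench and 45 mm behind the fence's front face. In front of it the arm is 18 mm wide with a stop plate 10 mm thick hanging from it; behind it sits a steel counterweight. Raised, the arm stands upright, up to 175 mm above the bench, and its stop plate juts 8 mm over the bed, 125 mm and more above the bench.
- far_arm (a joint): Hinge of the far stop's arm, as near_arm; starts at 0 (down) and must stay there.
- far_grip (a point): Centre of the far stop's red lift handle, built as near_grip.
- far_face (a point): On the right (-y) face of the far stop's plate, at the fence's front face and bed height; axes as the board's. The offcut's end comes to rest against this face.
- tape_measure: Yellow tape measure, 34 x 78 x 66 mm, standing on the bench beyond the left end of the board; not to be moved. Origin at the centre of its underside.
- try_square: Try square, wooden stock and steel blade, 115 x 161 x 17 mm, lying on the bench behind the right end of the board; not to be moved. Origin at the centre of its underside.
- spring_clamp: Black and orange spring clamp, 70 x 129 x 24 mm, lying on the bench behind the left end of the board; not to be moved. Origin at the centre of its underside.

How it is judged:
By the outcome, as a careful person would: the job done as asked, in the order asked, and still so for the second after the job is handed in, with the robot touching nothing.
It also fails if it takes over 58 s, if anything falls off the work surface, if the arm or the gripper's body presses on something with over 40 N, if the wrist force passes 120 N, or if a joint passes its speed limit or range.

### The arm

A 7-joint arm with a two-finger parallel gripper is mounted at the origin on a cart in front of the work surface, level with it; the furniture and walls round the work are solid. World frame = base frame: x ahead of the robot, y to its left, z up, the work surface at z = 0. Lengths are in m, angles in rad, forces in N, time in s.
With the tool pointing down it reaches from about 0.4 to 0.875 m from the base axis. Payload 19.3 kg.
Tool frame: the origin (TCP) lies midway between the tips of the shut fingers; the grasp point (between the pads) lies 19 mm behind it; z points along the fingers, y is the line along which they close (so a half turn about z gives the same grasp; the last joint's range is limited). The gripper opens to 85 mm and grips with 20 to 120 N. Pads are 22 mm wide; open, the fingers measure 114 mm over their backs; the gripper's body (76 mm by 85 mm) begins 54 mm behind the grasp point. The pads swing forward as they close: fully open they stand 13 mm farther back than shut.
Start: joints at [1.166, 0.521, -0.036, 1.599, 0.021, 1.021, -0.113], TCP at [0.205, -0.59, 0.203] pointing down, gripper open.
Joint ranges: [-2.91, 2.91], [-0.3, 2.13], [-1.5, 1.42], [0.17, 2.43], [-1.26, 4.41], [0.16, 1.93], [-2.52, 2.52]. Speed limits (rad/s): [1.89, 1.89, 2.39, 2.39, 3.01, 3.01, 3.01].

### API

Orientations are given as [roll, pitch, yaw] about the fixed x, y, z axes, in that order (R = Rz(yaw) Ry(pitch) Rx(roll)).
In Python, from workcell import telemetry, grab_frame, calibration, bot, outline_of, landmark_of gives the robot as it stands. The module is installed in compiled form; this text tells all that it offers.
- The arm moves only by the shell command python3 -m inch 'ROWS' [FORCE]. ROWS is JSON, a list of rows, each a list of 7 numbers: the shift along the tool's x, y, z in m, then the turn, a rotation vector about the tool's x, y, z in rad, then the closure, from 0 (fully open) to 1 (shut). A call has 1 to 5 rows; each row shifts and turns the commanded pose from where the row before left it, along the tool's axes as they then stand; what a row does not reach is not made up. A row lasts 1/10 s, in which the tool goes at most 50 mm and 8.59 degrees, less where a joint would pass 70% of its speed; a pose out of reach is approached as far as the arm can. A call is refused whole if a number of a shift passes 0.05 or a number of a turn 0.15, either way. A call with a gripper value outside its range is refused whole. The fingers move at their own pace and stop on an object; FORCE is the grip in N (left out, the last holds). Time passes only in rows, so rows that do not move let the fingers close. It gives the time, the measured TCP pose, the force, the opening and the grip force at its end, in the units of the state.
- telemetry.observe(): the state, without advancing time (a new reading comes with each control period).
- grab_frame(name): name is "side" or "top"; returns the picture (420x560x3 uint8, red, green, blue); there is no depth.
- calibration(name): a dict with "fovy" (degrees; the focal length in pixels is half the picture's height over the tangent of half this angle, whatever the lens; pixels are square), "cx", "cy" (the principal point, pixels), "dist" ([k1, k2, p1, p2, k3] as OpenCV has them; the pictures are not rectified), "pose" (4x4, takes a point from camera to world coordinates). Camera axes: x right, y down, z forward; pixel columns grow to the right and rows downward; lengths in m; the calibration is good to about 2 mm. A picture is of the moment at which its call begins. calibration takes no time and is no camera call.
- bot.job_done(): hands the job in; it is judged then, once.
Trained networks look in the newest picture that a camera, given by its name, has taken for a name from the list of things; names that differ only in an ending like _2 or _b are one class to them, and where a whole thing is asked for, a point or a joint stands for the part that bears it (a point fixed in the world has none). Each returns a list of dicts, best first, with "score" (0 to 1); they miss things now and then, are a little off and sometimes report something else, mostly with a low value. They report only what shows in the picture. A call takes as long as a camera call.
- outline_of(label, camera): "region" (420x560 bool, what is visible of it) and "rect" ([left, top, right, bottom] in pixels, round what is visible of it).
- landmark_of(label, camera): "xy" ([column, row] in pixels: a listed point, or the origin of a listed thing).
The state is a dict: "clock": time; "qpos": joint angles; "qd": joint speeds; "joint_efforts": joint torques, N m; "position": TCP position; "tool_rot": TCP orientation; "force": force on the tool from outside, world axes, zero at the start; "moment": the same for the moment, N m; "grip_width": finger opening in m; "finger_force": force on a finger pad.
Only numpy, scipy, OpenCV 4.12 (cv2) and the standard library are available. Lean on these libraries where they do the work, as an engineer would, in place of code of your own. Each camera call takes 0.05 s, during which the arm holds its last target. There are 200 camera calls.

## Working session

There is one attempt and no reset: what is moved stays moved. The work goes in short steps, Python scripts to look and compute and a shell command to move; the robot and the scene stay as the last step left them, time stands still between calls to the robot, and variables do not carry over. Pictures are saved under pics/ and viewed, at most 10 in all, crops included, and the job is handed in when it is done.

```bash
mkdir -p pics
cat > h.py <<'E'
import numpy as np, cv2
from workcell import telemetry, grab_frame, calibration, bot, outline_of, landmark_of
def cam(n):
    c=calibration(n); f=210/np.tan(np.radians(c["fovy"])/2)
    K=np.array([[f,0,c["cx"]],[0,f,c["cy"]],[0,0,1]]); return K,np.array(c["dist"],float),np.array(c["pose"])
def ray(n,xy):
    K,d,P=cam(n); u=cv2.undistortPoints(np.array([[xy]],float),K,d)[0,0]
    v=P[:3,:3]@np.array([u[0],u[1],1]); return P[:3,3],v/np.linalg.norm(v)
def atz(n,xy,z):
    o,v=ray(n,xy); return o+v*(z-o[2])/v[2]
def tri(a,b):
    A=np.zeros((3,3));B=np.zeros(3)
    for n,xy in (("side",a),("top",b)):
        o,v=ray(n,xy);M=np.eye(3)-np.outer(v,v);A+=M;B+=M@o
    return np.linalg.solve(A,B)
def proj(n,p):
    K,d,P=cam(n);R=P[:3,:3].T
    return cv2.projectPoints(np.array([p],float),cv2.Rodrigues(R)[0],-R@P[:3,3],K,d)[0][0,0]
def snap(n,f):
    im=grab_frame(n); cv2.imwrite(f"pics/{f}.png",im[:,:,::-1]); return im
E
python3 - <<'E'
from h import *
np.set_printoptions(precision=4,suppress=True)
ims=[snap(n,n+"0") for n in("side","top")]
cv2.imwrite("pics/both0.png",cv2.resize(np.vstack(ims)[:,:,::-1],None,fx=.7,fy=.7))
s=telemetry.observe();print(s["clock"],s["position"],s["tool_rot"])
for n in("side","top"): print(n,cam(n)[2][:3,3],cam(n)[2][:3,2])
for l in["board","fence","offcut","offcut_end","near_grip","near_hinge","far_grip","far_face"]:
    d={}
    for n in("side","top"):
        r=landmark_of(l,n); d[n]=[(np.round(q["xy"],1).tolist(),round(q["score"],2)) for q in r[:3]]
    print(l,d, tri(d["side"][0][0],d["top"][0][0]) if d["side"] and d["top"] else "")
E
```

```text
0.1 [ 0.2052 -0.59    0.2026] [-3.1405  0.0001  0.3348]
side [0.2314 0.7187 0.5888] [ 0.2665 -0.8651 -0.425 ]
top [ 0.4446 -0.2017  1.4404] [ 0.0575  0.0017 -0.9983]
board {'side': [([311.1, 256.3], 0.66)], 'top': [([298.4, 221.6], 0.71), ([246.8, 202.0], 0.48)]} [ 0.4553 -0.2435 -0.0111]
fence {'side': [([294.1, 231.0], 0.83)], 'top': [([299.2, 207.9], 0.83)]} [ 0.4977 -0.2423  0.0609]
offcut {'side': [([312.4, 235.6], 0.87), ([285.1, 218.1], 0.65)], 'top': [([323.3, 220.7], 0.93), ([191.8, 170.0], 0.16)]} [ 0.4631 -0.3115  0.0164]
offcut_end {'side': [([309.6, 245.1], 0.86)], 'top': [([291.7, 222.1], 0.59)]} [ 0.4545 -0.2234  0.0352]
near_grip {'side': [([295.7, 202.8], 0.92)], 'top': [([269.6, 220.3], 0.76)]} [ 0.4673 -0.164   0.1809]
near_hinge {'side': [([266.9, 236.0], 0.74)], 'top': [([271.3, 184.8], 0.87), ([322.3, 225.9], 0.37), ([405.4, 173.3], 0.31)]} [ 0.5543 -0.1681  0.0757]
far_grip {'side': [([285.5, 219.2], 0.61), ([305.3, 243.4], 0.56), ([289.9, 202.6], 0.22)], 'top': [([248.2, 205.1], 0.69), ([242.9, 213.7], 0.55)]} [ 0.4921 -0.1128  0.1588]
far_face {'side': [([274.5, 275.9], 0.78)], 'top': [([247.9, 202.5], 0.66), ([322.1, 223.2], 0.27)]} [ 0.5109 -0.0998  0.0065]
```

View pics/both0.png

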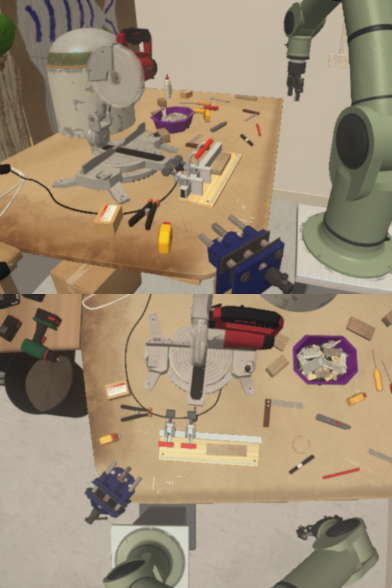

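Run:
```python
import cv2,numpy as np
a=cv2.imread("pics/side0.png")[130:350,170:430];b=cv2.imread("pics/top0.png")[140:270,190:420]
a=cv2.resize(a,(520,440),interpolation=3)[:, :];b=cv2.resize(b,None,fx=3.4,fy=3.4,interpolation=3)
cv2.imwrite("pics/topc.png",b);cv2.imwrite("pics/sidec.png",cv2.resize(a,(700,592)))
```

```text
(no output)
```

View pics/topc.png

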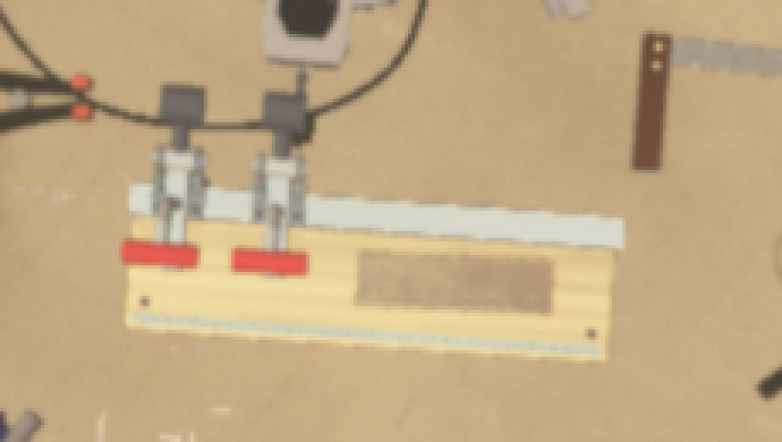

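View pics/sidec.png

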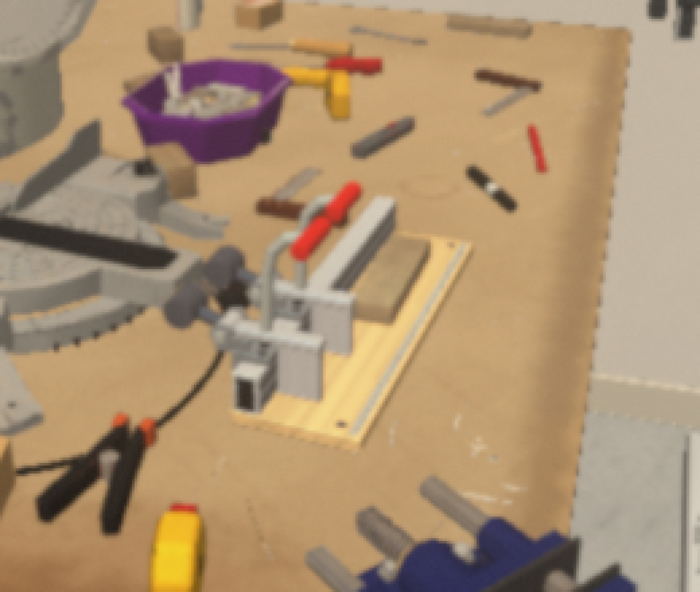

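The top crop shows the fence front edge from (130,213) to (622,250), the near handle at (270,262), the far handle at (160,253), and the offcut at (355..553, 252..313), right of the near stop.

Run:
```python
from h import *
np.set_printoptions(precision=4,suppress=True)
T=lambda x,y,z: atz("top",(x/3.4+190-.35,y/3.4+140-.35),z)
for nm,a in dict(fL=(130,213,.058),fR=(622,250,.058),bL=(126,328,.018),bR=(606,360,.018),ng0=(232,261,.178),ng1=(308,264,.178),fg0=(122,252,.178),fg1=(198,256,.178),o1=(358,252,.04),o2=(553,262,.04),o3=(551,313,.04),o4=(355,304,.04)).items(): print(nm,T(*a))
for l in["offcut","near_arm","far_arm"]:
  for n in("side","top"):
    for q in outline_of(l,n)[:2]: print(l,n,q["rect"],round(q["score"],2),cv2.minAreaRect(np.argwhere(q["region"])[:,::-1].astype(np.float32)))
r=[q for q in outline_of("offcut","top")][0]["region"].astype(np.uint8)
c=cv2.boxPoints(cv2.minAreaRect(np.argwhere(r)[:,::-1].astype(np.float32)))
print([atz("top",p,.04)[:2] for p in c])
```

```text
fL [ 0.512  -0.0477  0.058 ]
fR [ 0.4824 -0.4438  0.058 ]
bL [ 0.4189 -0.0405  0.018 ]
bR [ 0.3926 -0.437   0.018 ]
ng0 [ 0.471  -0.1362  0.178 ]
ng1 [ 0.4689 -0.1919  0.178 ]
fg0 [ 0.4774 -0.0554  0.178 ]
fg1 [ 0.4746 -0.1113  0.178 ]
o1 [ 0.4813 -0.2314  0.04  ]
o2 [ 0.4732 -0.3903  0.04  ]
o3 [ 0.4317 -0.3884  0.04  ]
o4 [ 0.4391 -0.229   0.04  ]
offcut top [296.8, 212.6, 354.0, 232.3] 0.75 ((323.5016174316406, 222.46005249023438), (57.553977966308594, 16.306961059570312), 2.2906100749969482)
offcut top [224.9, 191.7, 373.8, 244.4] 0.36 ((298.8711853027344, 219.5576629638672), (144.8082733154297, 44.16809844970703), 3.7861123085021973)
near_arm side [246.9, 198.2, 304.8, 264.4] 0.77 ((273.35772705078125, 227.70303344726562), (56.50075149536133, 64.2269058227539), 3.012787342071533)
near_arm top [260.3, 164.4, 281.1, 222.4] 0.78 ((269.0, 194.5), (53.0, 22.0), 90.0)
far_arm side [246.7, 200.2, 304.6, 264.0] 0.75 ((273.5239562988281, 228.59178161621094), (57.05320358276367, 65.21145629882812), 2.0825653076171875)
far_arm top [224.1, 162.3, 252.3, 219.7] 0.55 ((242.1994171142578, 191.46908569335938), (22.33604621887207, 54.19114303588867), 12.994616508483887)
[array([ 0.438, -0.23 ]), array([ 0.483 , -0.2318]), array([ 0.4766, -0.3911]), array([ 0.4316, -0.3891])]
```

```bash
python3 -m inch '[[0,0,0,0,0,0.135,1],[0,0,0,0,0,0.135,1],[0,0,0,0,0,0.135,1],[0.018,-0.045,0,0,0,0,1],[0.018,-0.045,0,0,0,0,1]]' 40; python3 -m inch '[[0.018,-0.045,0,0,0,0,1],[0.018,-0.045,0,0,0,0,1],[0.018,-0.045,0,0,0,0,1],[0.018,-0.045,0,0,0,0,1],[0.018,-0.045,0,0,0,0,1]]'
```

```text
clock: 1.75
position: [0.2474, -0.5021, 0.2026]
tool_rot: [-3.141, 0.0, -0.072]
force: [2.3, -0.9, 0.6]
grip_width: 0.012
finger_force: 0.0
clock: 2.25
position: [0.3537, -0.2832, 0.2034]
tool_rot: [3.141, -0.001, -0.07]
force: [1.1, -0.2, 0.6]
grip_width: -0.0001
finger_force: 0.0
```

```bash
python3 -m inch '[[0.015,-0.04,0,0,0,0,1],[0.015,-0.04,0,0,0,0,1],[0.012,-0.035,0.01,0,0,0,1],[0,0,0.025,0,0,0,1],[0,0,0,0,0,0,1]]'
python3 - <<'E'
from h import *
a=snap("top","t1");b=snap("side","s1")
np.set_printoptions(precision=4,suppress=True)
s=telemetry.observe();print(s["position"])
for n in("side","top"):
  r=landmark_of("near_grip",n);print(n,[(np.round(q["xy"],1),q["score"]) for q in r[:2]], proj(n,[.470,-.164,.178]))
i=np.hstack([cv2.resize(b[150:290,210:350],(400,400)),cv2.resize(a[150:290,200:340],(400,400))])
cv2.imwrite("pics/c1.png",i[:,:,::-1])
E
```

```text
clock: 2.75
position: [0.4022, -0.1721, 0.1664]
tool_rot: [-3.141, 0.003, -0.068]
force: [-0.2, -0.2, 0.6]
grip_width: -0.0001
finger_force: 0.0
[ 0.4028 -0.1736  0.1684]
side [(array([298.1, 201.2]), 0.71), (array([297.3, 232.2]), 0.56)] [297.1809 203.8461]
top [(array([268.3, 218.7]), 0.6)] [269.0259 216.8298]
```

View pics/c1.png

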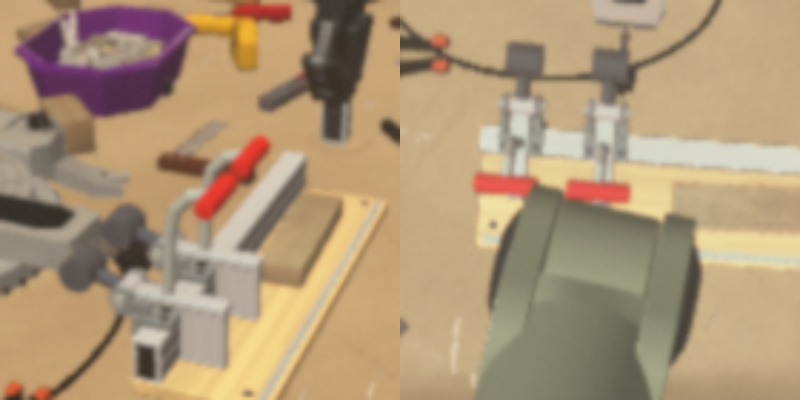

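The side crop shows the fingertips at (335,138), clear in front of the near handle and slightly right of its centre. The near handle is where I measured it.

```bash
python3 -m inch '[[0.03,-0.008,0,0,0,0,1],[0.015,0,0,0,0,0,1],[0.01,0,-0.004,0,0,0,1],[0.01,0,-0.006,0,0,0,1],[0.01,0,-0.004,0,0,0,1]]'; python3 -m inch '[[0.01,0,-0.004,0,0,0,1],[0.02,0,-0.005,0,0,0,1],[0.02,0,-0.001,0,0,0,1],[0.02,0,0.002,0,0,0,1],[0,0,0,0,0,0,1]]'
python3 - <<'E'
from h import *
b=snap("side","s2");a=snap("top","t2")
i=np.hstack([cv2.resize(b[110:290,190:370],(400,400)),cv2.resize(a[130:270,200:340],(400,400))])
cv2.imwrite("pics/c2.png",i[:,:,::-1]);print(telemetry.observe()["position"])
E
```

```text
clock: 3.45
position: [0.4789, -0.171, 0.1832]
tool_rot: [3.141, -0.001, -0.071]
force: [-0.4, -0.4, 0.3]
grip_width: 0.0002
finger_force: 0.0
clock: 3.95
position: [0.5503, -0.1752, 0.19]
tool_rot: [-3.141, -0.001, -0.07]
force: [-0.1, 0.2, -0.2]
grip_width: -0.0001
finger_force: 0.0
[ 0.54823754 -0.17536932  0.18998901]
```

View pics/c2.png

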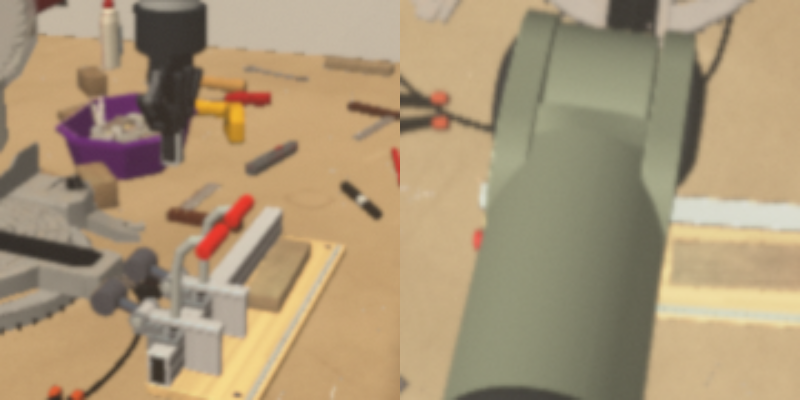

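Run:
```python
from h import *
s=telemetry.observe();print(s["position"],s["tool_rot"],proj("side",s["position"]),proj("side",[.47,-.164,.178]),proj("side",[.47,-.085,.178]))
# consistency: known handle in top & side by triangulating red blobs
im=cv2.imread("pics/side0.png").astype(int);m=((im[...,2]>150)&(im[...,1]<80)&(im[...,0]<80)).astype(np.uint8)
for f in("side0","top0"):
  im=cv2.imread(f"pics/{f}.png").astype(int);m=((im[...,2]>140)&(im[...,1]<90)&(im[...,0]<90)).astype(np.uint8)
  n,l,st,c=cv2.connectedComponentsWithStats(m)
  print(f,[(st[k].tolist(),c[k].round(1).tolist()) for k in range(1,n) if st[k,4]>40])
```

```text
[ 0.54823754 -0.17536932  0.18998901] [-3.14152197e+00  5.87625764e-04 -7.02275474e-02] [267.60727672 193.71311345] [297.18085489 203.8460941 ] [287.69615048 217.80376134]
side0 [([291, 151, 21, 6, 91], [300.8, 153.4]), ([278, 198, 26, 29, 228], [290.4, 212.2])]
top0 [([305, 20, 10, 12, 104], [309.7, 25.6]), ([324, 42, 63, 14, 310], [355.2, 48.4]), ([321, 52, 55, 13, 406], [346.3, 58.6]), ([462, 249, 51, 15, 142], [486.6, 256.0])]
```

Run:
```python
from h import *
out=[]
for f,p in(("s1",[.4028,-.1736,.1684]),("s2",[.5482,-.1754,.19])):
  im=cv2.imread(f"pics/{f}.png");p=np.array(p)
  u=proj("side",p).round().astype(int);print(f,u,proj("side",p+[0,0,.03]),proj("side",p+[0,-.03,0]))
  x,y=u;s=80
  o=cv2.resize(im[y-60:y+20,x-40:x+40],(400,400),interpolation=0);cv2.drawMarker(o,(202,302),(0,255,0),0,20,1);out.append(o)
cv2.imwrite("pics/c3.png",np.hstack(out))
```

```text
s1 [326 209] [326.042196   197.73584069] [328.0776572  204.37839329]
s2 [268 194] [267.41682603 182.24912067] [271.54567881 189.26094769]
```

View pics/c3.png

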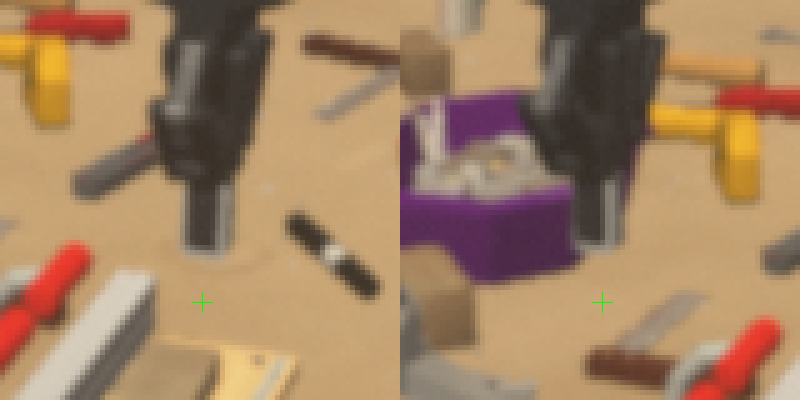

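The tip shows about 10 px above where the reported TCP projects, at both spots (≈25 mm higher), so it passed over the handle. I'll back off, lower it and check again.

```bash
python3 -m inch '[[-0.04,0,-0.01,0,0,0,1],[-0.05,0,0,0,0,0,1],[-0.05,0,0,0,0,0,1],[-0.018,0,0,0,0,0,1],[0,0,0,0,0,0,1]]'; python3 -m inch '[[0,0,0.045,0,0,0,1],[0,0,0.015,0,0,0,1],[0,0,0,0,0,0,1]]'
python3 - <<'E'
from h import *
b=snap("side","s3");s=telemetry.observe();p=s["position"];print(p,s["force"])
u=proj("side",p).round().astype(int);print(u)
x,y=u;o=cv2.resize(b[y-60:y+40,x-70:x+50][:,:,::-1],(600,500),interpolation=0);cv2.drawMarker(o,(352,302),(0,255,0),0,20,1)
cv2.imwrite("pics/c4.png",o)
im=cv2.imread("pics/side0.png");u=proj("side",[.2052,-.59,.2026]);print(u)
E
```

```text
clock: 4.55
position: [0.3878, -0.1646, 0.2008]
tool_rot: [3.141, 0.0, -0.072]
force: [0.1, -0.9, 0.5]
grip_width: 0.0003
finger_force: 0.0
clock: 4.85
position: [0.3898, -0.1639, 0.1387]
tool_rot: [-3.141, 0.003, -0.07]
force: [0.1, -0.5, 1.6]
grip_width: -0.0004
finger_force: 0.0
[ 0.39052391 -0.16416813  0.13995096] [ 0.64062339 -0.00184999  0.35028072]
[329 222]
[415.73653723 153.19248256]
```

View pics/c4.png

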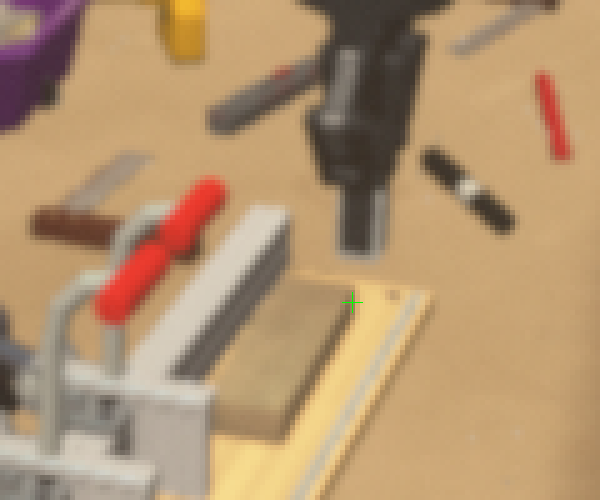

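The side crop puts the tip at (362,255), against (352,302) for the projected TCP. The offset is constant at about 24 mm in z, so the true tip is now near 0.164. I'll push slowly and watch.

```bash
python3 -m inch '[[0.04,0,0,0,0,0,1],[0.015,0,0,0,0,0,1],[0.01,0,-0.004,0,0,0,1],[0.01,0,-0.006,0,0,0,1],[0.01,0,-0.004,0,0,0,1]]'
python3 - <<'E'
from h import *
b=snap("side","s4");s=telemetry.observe();p=s["position"];print(p,s["force"])
cv2.imwrite("pics/c5.png",cv2.resize(b[130:270,210:370][:,:,::-1],(640,560),interpolation=0))
E
```

```text
clock: 5.4
position: [0.476, -0.1704, 0.1554]
tool_rot: [3.141, -0.001, -0.07]
force: [-1.4, 0.8, 0.9]
grip_width: -0.0003
finger_force: 0.4
[ 0.47782245 -0.17046262  0.1558094 ] [0.98632997 0.89454484 0.71359123]
```

View pics/c5.png

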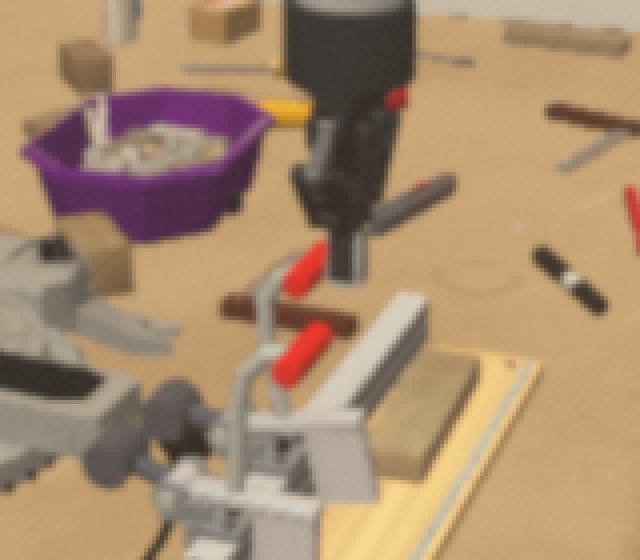

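The near handle has risen and rests against the fingertip at (345,255), while the far handle stays down. I'll continue over the balance point.

```bash
python3 -m inch '[[0.02,0,-0.006,0,0,0,1],[0.02,0,-0.004,0,0,0,1],[0.02,0,-0.001,0,0,0,1],[0.02,0,0.001,0,0,0,1],[0.015,0,0.002,0,0,0,1]]'; python3 -m inch '[[0.012,0,0.002,0,0,0,1],[0,0,0,0,0,0,1],[0,0,0,0,0,0,1],[0,0,0,0,0,0,1]]'
python3 - <<'E'
from h import *
b=snap("side","s5");s=telemetry.observe();p=s["position"];print(p,s["force"])
cv2.imwrite("pics/c6.png",cv2.resize(b[130:270,210:370][:,:,::-1],(640,560),interpolation=0))
E
```

```text
clock: 5.95
position: [0.5713, -0.177, 0.1626]
tool_rot: [3.142, -0.001, -0.07]
force: [-0.8, -0.1, -0.2]
grip_width: -0.0001
finger_force: 0.0
clock: 6.35
position: [0.5816, -0.1779, 0.1604]
tool_rot: [3.141, 0.0, -0.071]
force: [-0.3, -0.3, 0.7]
grip_width: 0.0
finger_force: 0.0
[ 0.58168741 -0.17791475  0.16043012] [ 0.26139325 -0.0673655   0.03412573]
```

View pics/c6.png

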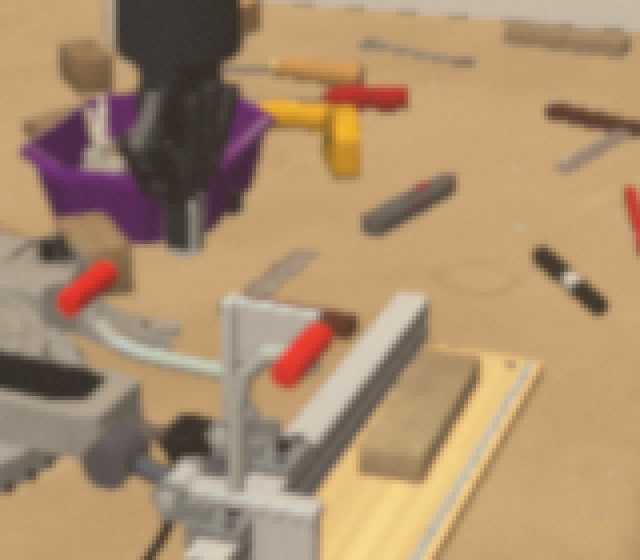

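The near arm stands fully raised, with its handle back at (85,287) and its stop plate upright; the far stop is down. Now I'll retreat up and back, then over in front of the offcut.

```bash
python3 -m inch '[[0,0,-0.05,0,0,0,1],[-0.05,0,0,0,0,0,1],[-0.045,0.02,0,0,0,0,1],[-0.045,0.02,0,0,0,0,1],[-0.04,0.03,0,0,0,0,1]]'; python3 -m inch '[[0,0.035,0,0,0,0,1],[0,0.036,0.03,0,0,0,1],[0,0,0.05,0,0,0,1],[0,0,0.05,0,0,0,1],[0,0,0.04,0,0,0,1]]';python3 -m inch '[[0,0,0.02,0,0,0,1],[0,0,0,0,0,0,1]]'
python3 - <<'E'
from h import *
b=snap("side","s6");snap("top","t6");s=telemetry.observe();p=s["position"];print(p,s["force"],proj("side",p),proj("side",p+np.array([0,0,.024])))
r=landmark_of("offcut_end","side");print(r[:1])
cv2.imwrite("pics/c7.png",cv2.resize(b[160:300,250:410][:,:,::-1],(640,560),interpolation=0))
E
```

```text
clock: 6.9
position: [0.3954, -0.2345, 0.2105]
tool_rot: [3.142, -0.0, -0.069]
force: [0.7, -1.6, -0.7]
grip_width: -0.0001
finger_force: 0.0
clock: 7.4
position: [0.3918, -0.3056, 0.0383]
tool_rot: [-3.141, 0.0, -0.071]
force: [1.0, -0.4, -0.3]
grip_width: 0.0004
finger_force: 0.0
clock: 7.6
position: [0.3912, -0.3048, 0.0181]
tool_rot: [-3.14, 0.004, -0.07]
force: [0.2, -0.6, 0.5]
grip_width: 0.0001
finger_force: 0.0
[ 0.39281287 -0.305887    0.02087441] [-0.01429225 -0.05637485  0.60641758] [336.66972693 238.60171745] [337.13757342 230.99595303]
[{'xy': [305.8, 244.4], 'score': 0.86}]
```

View pics/c7.png

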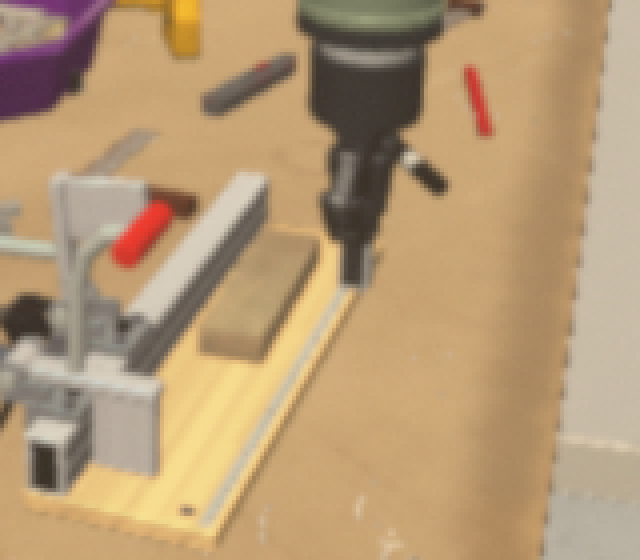

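I've now viewed ten pictures, so from here I go by numbers. The tip, at (355,288), stands in front of the offcut's long side and about 42 mm up. I'll lower it 14 mm and push towards the fence.

```bash
python3 -m inch '[[0,0,0.014,0,0,0,1],[0,0,0,0,0,0,1]]'; python3 -m inch '[[0.015,0,0,0,0,0,1],[0.01,0,0,0,0,0,1],[0.008,0,0,0,0,0,1],[0.006,0,0,0,0,0,1]]'; python3 -m inch '[[0.003,0,0,0,0,0,1],[0.002,0,0,0,0,0,1],[0,0,0,0,0,0,1]]'
cat > m.py <<'E'
from h import *
np.set_printoptions(precision=4,suppress=True)
O=np.array([.458,-.2425]);th=-.07;R=np.array([[np.cos(th),-np.sin(th)],[np.sin(th),np.cos(th)]])
def off():
    snap("top","tx");snap("side","sx")
    for q in outline_of("offcut","top")[:1]:
        c=cv2.boxPoints(cv2.minAreaRect(np.argwhere(q["region"])[:,::-1].astype(np.float32)))
        print("top",round(q["score"],2),[R.T@(atz("top",p,.04)[:2]-O) for p in c])
    for l,z in(("offcut_end",.029),("offcut",.018),("far_face",.018)):
        for n in("side","top"):
            for q in landmark_of(l,n)[:1]: print(l,n,round(q["score"],2),R.T@(atz(n,q["xy"],z)[:2]-O))
    s=telemetry.observe();p=np.array(s["position"]);print("tcp",R.T@(p[:2]-O),p[2],s["force"],s["clock"])
E
python3 -c "from m import *;off()"
```

```text
clock: 7.95
position: [0.393, -0.3059, 0.0068]
tool_rot: [3.141, -0.001, -0.07]
force: [0.4, 0.5, 0.7]
grip_width: -0.0002
finger_force: 0.0
clock: 8.35
position: [0.4324, -0.3086, 0.0066]
tool_rot: [3.141, -0.0, -0.07]
force: [-0.9, 0.1, 0.1]
grip_width: -0.0002
finger_force: 0.5
clock: 8.65
position: [0.4367, -0.3088, 0.0061]
tool_rot: [-3.142, 0.0, -0.07]
force: [-0.1, 0.3, 0.3]
grip_width: 0.0004
finger_force: 0.0
top 0.72 [array([-0.0048,  0.015 ]), array([0.0399, 0.0107]), array([ 0.0362, -0.0286]), array([-0.0085, -0.0243])]
offcut_end side 0.85 [ 0.0188 -0.0021]
offcut_end top 0.67 [0.0164 0.0107]
offcut side 0.9 [ 0.0134 -0.0577]
far_face side 0.6 [0.0338 0.1539]
far_face top 0.58 [0.049 0.15 ]
tcp [-0.0167 -0.0677] 0.006103671598960615 [ 0.151   1.3519 -0.2183] 9.1
```

```bash
for i in 1 2 3; do :; done; python3 -m inch '[[0.002,0,0,0,0,0,1],[0,0,0,0,0,0,1]]'; python3 -m inch '[[0.002,0,0,0,0,0,1],[0,0,0,0,0,0,1]]'
```

```text
clock: 9.3
position: [0.4377, -0.3089, 0.0059]
tool_rot: [-3.141, 0.002, -0.071]
force: [-5.9, -0.4, 2.7]
grip_width: -0.0001
finger_force: 2.8
clock: 9.5
position: [0.4378, -0.3088, 0.0057]
tool_rot: [-3.141, 0.005, -0.071]
force: [-14.8, 1.4, 8.8]
grip_width: 0.0003
finger_force: 7.4
```

```bash
python3 -m inch '[[-0.015,0,0,0,0,0,1],[-0.02,0.02,0,0,0,0,1],[0,0.05,0,0,0,0,1],[0,0.05,0,0,0,0,1],[0,0.015,0,0,0,0,1]]'; python3 -m inch '[[0.03,0,0,0,0,0,1],[0.033,0,0,0,0,0,1],[0,0,0,0,0,0,1]]'; python3 -c "from m import *;off()"
```

```text
clock: 10.0
position: [0.3946, -0.4468, 0.0063]
tool_rot: [3.139, -0.0, -0.075]
force: [-0.7, 1.0, -0.0]
grip_width: -0.0002
finger_force: 0.0
clock: 10.3
position: [0.4639, -0.4445, 0.0061]
tool_rot: [-3.141, -0.003, -0.067]
force: [0.1, 1.9, -0.4]
grip_width: -0.0
finger_force: 0.0
top 0.95 [array([-0.007 ,  0.0115]), array([0.0403, 0.0124]), array([ 0.0432, -0.1487]), array([-0.0043, -0.1493])]
offcut_end side 0.56 [ 0.0215 -0.0034]
offcut_end top 0.73 [0.0146 0.0123]
offcut side 0.79 [ 0.0199 -0.066 ]
offcut top 0.86 [ 0.0175 -0.0699]
far_face side 0.62 [0.0282 0.1573]
far_face top 0.82 [0.0489 0.1471]
tcp [ 0.0149 -0.2029] 0.006197343767227914 [-0.1828 -0.1268 -0.1258] 10.75
```

The offcut now lies along the fence (its measured origin is at x = 0.0175). Next I push along the fence.

```bash
python3 -m inch '[[0,-0.03,0,0,0,0,1],[0,-0.01,0,0,0,0,1],[0,-0.015,0,0,0,0,1],[0,-0.015,0,0,0,0,1],[0,-0.015,0,0,0,0,1]]'; python3 -m inch '[[0,-0.015,0,0,0,0,1],[0,-0.015,0,0,0,0,1],[0,-0.015,0,0,0,0,1],[0,-0.015,0,0,0,0,1],[0,-0.010,0,0,0,0,1]]'; python3 -c "from m import *;off()"
```

```text
clock: 11.25
position: [0.465, -0.3602, 0.0062]
tool_rot: [3.141, -0.0, -0.071]
force: [0.0, -0.2, 1.2]
grip_width: -0.0001
finger_force: 0.5
clock: 11.75
position: [0.4702, -0.2894, 0.0061]
tool_rot: [-3.141, 0.0, -0.069]
force: [-0.4, 0.2, -0.1]
grip_width: 0.0003
finger_force: 0.3
top 0.71 [array([-0.0041,  0.1195]), array([0.0404, 0.1196]), array([0.0404, 0.016 ]), array([-0.0041,  0.016 ])]
offcut_end side 0.75 [0.0202 0.1215]
offcut_end top 0.71 [0.0331 0.0041]
offcut side 0.85 [0.0091 0.0457]
offcut top 0.58 [0.0176 0.0522]
far_face side 0.73 [0.0332 0.1642]
far_face top 0.84 [0.046  0.1483]
tcp [ 0.0152 -0.0482] 0.006031672215305733 [ 0.0914 -0.4725 -0.7495] 12.2
```

```bash
python3 -m inch '[[0,-0.012,0,0,0,0,1],[0,-0.008,0,0,0,0,1],[0,-0.003,0,0,0,0,1],[0,0,0,0,0,0,1]]'; python3 -m inch '[[0,-0.003,0,0,0,0,1],[0,0,0,0,0,0,1]]'; python3 -m inch '[[0,-0.002,0,0,0,0,1],[0,0,0,0,0,0,1]]'
```

```text
clock: 12.6
position: [0.4718, -0.2673, 0.0061]
tool_rot: [-3.141, 0.0, -0.069]
force: [-0.4, -0.2, 0.6]
grip_width: 0.0
finger_force: 0.0
clock: 12.8
position: [0.4719, -0.265, 0.0061]
tool_rot: [-3.142, -0.0, -0.07]
force: [0.7, -0.1, 0.2]
grip_width: 0.0002
finger_force: 0.0
clock: 13.0
position: [0.472, -0.2631, 0.0061]
tool_rot: [-3.142, -0.0, -0.07]
force: [-0.0, 0.3, -0.0]
grip_width: 0.0003
finger_force: 0.0
```

```bash
python3 -m inch '[[0,-0.002,0,0,0,0,1],[0,0,0,0,0,0,1]]'; python3 -m inch '[[0,-0.002,0,0,0,0,1],[0,0,0,0,0,0,1]]'; python3 -c "from m import *;off()"
```

```text
clock: 13.2
position: [0.4721, -0.261, 0.0061]
tool_rot: [-3.141, 0.0, -0.07]
force: [-0.2, 0.4, -0.8]
grip_width: -0.0003
finger_force: 0.0
clock: 13.4
position: [0.4722, -0.259, 0.0061]
tool_rot: [-3.141, 0.0, -0.07]
force: [0.0, 0.7, 0.1]
grip_width: -0.0003
finger_force: 0.0
top 0.74 [array([-0.0041,  0.1491]), array([0.0402, 0.1492]), array([0.0402, 0.0522]), array([-0.0041,  0.0522])]
offcut_end side 0.59 [0.0169 0.147 ]
offcut_end top 0.93 [0.0216 0.1499]
offcut side 0.72 [0.0113 0.0647]
offcut top 0.67 [0.0138 0.0705]
far_face side 0.88 [0.036  0.1593]
far_face top 0.79 [0.0493 0.1494]
tcp [ 0.0154 -0.0157] 0.006097519891782352 [-0.2058  0.021   0.324 ] 13.85
```

```bash
python3 -m inch '[[0,-0.002,0,0,0,0,1],[0,0,0,0,0,0,1]]'; python3 -m inch '[[0,-0.002,0,0,0,0,1],[0,0,0,0,0,0,1]]';python3 -m inch '[[0,-0.002,0,0,0,0,1],[0,0,0,0,0,0,1]]'
```

```text
clock: 14.05
position: [0.4724, -0.257, 0.0061]
tool_rot: [-3.142, 0.0, -0.07]
force: [-0.1, 0.4, 0.0]
grip_width: 0.0004
finger_force: 0.0
clock: 14.25
position: [0.4725, -0.2549, 0.0061]
tool_rot: [-3.141, 0.0, -0.07]
force: [0.4, 0.1, 0.2]
grip_width: -0.0001
finger_force: 0.0
clock: 14.45
position: [0.4726, -0.2543, 0.0062]
tool_rot: [3.14, -0.0, -0.071]
force: [-0.3, -7.2, -1.2]
grip_width: -0.0001
finger_force: 3.6
```

The end is against the far stop (7 N). Next: back off, go round to the front and press the long side against the fence.

```bash
python3 -m inch '[[0,0.015,0,0,0,0,1],[-0.015,0.025,0,0,0,0,1],[-0.04,0,0,0,0,0,1],[-0.012,0,0,0,0,0,1],[0,0,0,0,0,0,1]]';  python3 -m inch '[[0,-0.045,0,0,0,0,1],[0,-0.045,0,0,0,0,1],[0.014,0,0,0,0,0,1],[0.01,0,0,0,0,0,1],[0,0,0,0,0,0,1]]'; python3 -c "from m import *;off()"
```

```text
clock: 14.95
position: [0.4011, -0.2891, 0.0062]
tool_rot: [-3.141, 0.001, -0.072]
force: [0.7, 0.4, -0.3]
grip_width: -0.0002
finger_force: 0.0
clock: 15.45
position: [0.4354, -0.2009, 0.0062]
tool_rot: [3.141, -0.002, -0.07]
force: [-1.0, -0.4, -0.2]
grip_width: 0.0002
finger_force: 0.0
top 0.55 [array([0.0368, 0.1522]), array([0.0476, 0.0004]), array([ 0.0063, -0.0025]), array([-0.0045,  0.1491])]
offcut_end side 0.96 [0.0188 0.1612]
offcut_end top 0.55 [0.0187 0.1547]
offcut side 0.89 [0.0208 0.0798]
offcut top 0.61 [0.0148 0.0765]
far_face side 0.86 [0.0284 0.1651]
far_face top 0.77 [0.0504 0.1461]
tcp [-0.0279  0.0401] 0.006101520026466689 [ 0.2936 -0.4517 -0.2959] 15.9
```

```bash
python3 -m inch '[[0.008,0,0,0,0,0,1],[0.003,0,0,0,0,0,1],[0,0,0,0,0,0,1]]'; python3 -m inch '[[0.002,0,0,0,0,0,1],[0,0,0,0,0,0,1]]';python3 -m inch '[[0.001,0,0,0,0,0,1],[0,0,0,0,0,0,1]]'
```

```text
clock: 16.2
position: [0.4447, -0.2011, 0.006]
tool_rot: [-3.142, -0.0, -0.07]
force: [-0.6, -0.7, -0.0]
grip_width: -0.0001
finger_force: 0.0
clock: 16.4
position: [0.4453, -0.2011, 0.0059]
tool_rot: [-3.141, 0.002, -0.07]
force: [-4.8, 1.0, 2.6]
grip_width: -0.0002
finger_force: 2.4
clock: 16.6
position: [0.4453, -0.2011, 0.0058]
tool_rot: [-3.141, 0.004, -0.071]
force: [-9.8, 0.9, 4.5]
grip_width: 0.0001
finger_force: 4.7
```

```bash
python3 -m inch '[[-0.015,0,0,0,0,0,1],[0,-0.038,0,0,0,0,1],[0,0,0,0,0,0,1],[0.010,0,0,0,0,0,1],[0,0,0,0,0,0,1]]'; python3 -m inch '[[0.002,0,0,0,0,0,1],[0,0,0,0,0,0,1]]';python3 -m inch '[[0.0015,0,0,0,0,0,1],[0,0,0,0,0,0,1]]'
```

```text
clock: 17.1
position: [0.4468, -0.1635, 0.0063]
tool_rot: [3.141, -0.002, -0.07]
force: [0.5, 0.0, 0.4]
grip_width: -0.0001
finger_force: 0.0
clock: 17.3
position: [0.4471, -0.1637, 0.006]
tool_rot: [3.141, -0.0, -0.071]
force: [0.1, 0.1, 0.1]
grip_width: 0.0003
finger_force: 0.0
clock: 17.5
position: [0.4479, -0.1636, 0.006]
tool_rot: [3.142, 0.001, -0.071]
force: [-2.9, -2.4, 1.1]
grip_width: 0.0001
finger_force: 1.2
```

```bash
python3 -m inch '[[0.001,0,0,0,0,0,1],[0,0,0,0,0,0,1]]'; python3 -m inch '[[-0.015,0,0,0,0,0,1],[-0.02,0.02,0,0,0,0,1],[0,0.05,0,0,0,0,1],[0,0.05,0,0,0,0,1],[0,0.01,0,0,0,0,1]]';  python3 -m inch '[[0.03,0,0,0,0,0,1],[0.036,0,0,0,0,0,1],[0,-0.02,0,0,0,0,1],[0,-0.012,0,0,0,0,1],[0,0,0,0,0,0,1]]'; python3 -c "from m import *;off()"
```

```text
clock: 17.7
position: [0.448, -0.1636, 0.0059]
tool_rot: [-3.142, 0.003, -0.071]
force: [-7.3, -1.5, 3.2]
grip_width: -0.0
finger_force: 3.7
clock: 18.2
position: [0.4042, -0.2965, 0.0064]
tool_rot: [3.139, -0.001, -0.076]
force: [-0.0, 0.8, -0.9]
grip_width: -0.0001
finger_force: 0.0
clock: 18.7
position: [0.4732, -0.2613, 0.006]
tool_rot: [-3.141, 0.001, -0.068]
force: [0.4, -0.6, -0.2]
grip_width: 0.0001
finger_force: 0.0
top 0.86 [array([-0.0043,  0.1491]), array([0.0404, 0.1492]), array([0.0404, 0.0497]), array([-0.0043,  0.0497])]
offcut_end side 0.73 [ 0.1295 -0.2376]
offcut_end top 0.95 [0.0215 0.1541]
offcut side 0.93 [0.0165 0.0745]
offcut top 0.56 [0.0176 0.0809]
far_face side 0.97 [0.0367 0.1619]
far_face top 0.71 [0.0526 0.146 ]
tcp [ 0.0167 -0.0201] 0.0061217983902921574 [ 0.8458  0.5547 -0.4608] 19.15
```

Previous contact was at y' ≈ -0.0107, so about 9 mm remains.

```bash
python3 -m inch '[[0,-0.006,0,0,0,0,1],[0,-0.002,0,0,0,0,1],[0,0,0,0,0,0,1]]'; python3 -m inch '[[0,-0.002,0,0,0,0,1],[0,0,0,0,0,0,1]]'; python3 -m inch '[[0,-0.001,0,0,0,0,1],[0,0,0,0,0,0,1]]'
```

```text
clock: 19.45
position: [0.4741, -0.2549, 0.0061]
tool_rot: [-3.142, 0.0, -0.07]
force: [-0.1, -1.2, -0.1]
grip_width: 0.0001
finger_force: 0.0
clock: 19.65
position: [0.4741, -0.2544, 0.0062]
tool_rot: [3.14, -0.0, -0.071]
force: [-0.2, -7.3, 0.1]
grip_width: 0.0002
finger_force: 3.5
clock: 19.85
position: [0.4741, -0.2543, 0.0064]
tool_rot: [3.139, -0.001, -0.072]
force: [-1.3, -12.4, -0.7]
grip_width: -0.0003
finger_force: 5.9
```

```bash
python3 -m inch '[[0,0.015,0,0,0,0,1],[0,0.04,0,0,0,0,1],[0,0.04,0,0,0,0,1],[-0.02,0.02,-0.04,0,0,0,1],[-0.02,0.02,-0.04,0,0,0,1]]'; python3 -m inch '[[-0.02,0.02,-0.04,0,0,0,1],[-0.02,0.02,-0.04,0,0,0,1],[0,0.03,-0.03,0,0,0,1],[0,0,0,0,0,0,1],[0,0,0,0,0,0,1]]'
python3 - <<'E'
from m import *
off()
for l in("near_grip","far_grip"):
  a=landmark_of(l,"side");b=landmark_of(l,"top")
  for p in a[:2]:
    for q in b[:2]:
      w=tri(p["xy"],q["xy"]);print(l,round(p["score"],2),round(q["score"],2),R.T@(w[:2]-O),w[2])
E
```

```text
clock: 20.35
position: [0.423, -0.3854, 0.0858]
tool_rot: [-3.14, 0.002, -0.071]
force: [0.6, -0.9, 0.2]
grip_width: -0.0003
finger_force: 0.0
clock: 20.85
position: [0.3796, -0.4519, 0.1962]
tool_rot: [3.141, -0.001, -0.071]
force: [-0.2, 0.9, -1.5]
grip_width: 0.0
finger_force: 0.0
top 0.97 [array([-0.0062,  0.1518]), array([0.04  , 0.1522]), array([ 0.0407, -0.0048]), array([-0.0054, -0.0049])]
offcut_end side 0.55 [0.0143 0.1511]
offcut_end top 0.62 [0.0191 0.1606]
offcut side 0.69 [0.0131 0.0846]
offcut top 0.95 [0.0217 0.0772]
far_face side 0.65 [0.0296 0.176 ]
far_face top 0.71 [0.0453 0.15  ]
tcp [-0.0631 -0.2133] 0.19578671342922183 [ 0.1361  0.06   -0.5242] 21.3
near_grip 0.7 0.8 [0.1836 0.0822] 0.15396550091815048
far_grip 0.92 0.75 [0.0123 0.1487] 0.16530389940683957
far_grip 0.92 0.42 [0.0406 0.2512] 0.2196863983064094
```

The offcut is flush with the fence and its end is at the far stop. The near handle is back (x' = 0.184, z = 0.154, fully raised) and the far handle is down.

```bash
python3 -c "from workcell import bot;print(bot.job_done())"
```

```text
the job is handed in; nothing more can be done
None
```

The job is handed in: by the final camera and force readings, the near arm is up on its own, the far stop is down, and the offcut's end is against the far stop with its long side flat on the fence; I never moved or touched the tape measure, try square or spring clamp on purpose, but I didn't check them at the end.

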